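# Reunite a split pump bearing housing on the matching jig

## Task

One half of a split pump bearing housing is anchored on the jig's shuttle; of the three loose halves in the lanes only one is its original partner, whose tongue and slot fit those of the anchored half. Slide the shuttle by its red post in line with that partner's lane and push the partner along its lane, without lifting it, until the two parting faces close flush, then slide the shuttle with the complete housing back to the yellow end, against the stop, and let go. Leave the other two halves where they are and do not knock over or shift the can.

Things in the scene. Friction and masses are not known exactly. Their poses are not given: they have to be found in the camera images.
- jig: Fixed matching jig, 270 (x) x 336 (y) mm. Origin at counter level, middle of its width, on the seam between its near part (x -118 to 0 mm: three lanes and a yellow plate) and far part (x 0 to 152 mm: cross track along y for the shuttle). +x points away from the robot, turned a little with the jig. The yellow plate and the yellow stop mark its unloading end, +y.
- mid_lane (a point): On the jig: centre of the middle lane's floor, 10 mm above the counter. The lanes run along the jig's x, open at both ends, centred at jig y = +33, -45 and -123 mm, 65.4 mm wide between blue walls whose tops are 24 mm above the counter. Each holds one loose half, in any order.
- shuttle (a joint): Shuttle position on the cross track, m: 0 = against the stop at the yellow end (centred on jig y = +123 mm), growing towards the jig's -y. In line with the lanes at 0.090, 0.168 and 0.246; limit 0.255. Friction about 2 N; it stays where it is left. Steel plate 82 mm wide, top 9.5 mm above the counter.
- nest (a point): Moves with the shuttle: where the middle of the partner half lies when fully home; 26.5 mm above the counter, 32 mm beyond the jig's seam, axes parallel to the jig's. Beside it two orange rails (65.4 mm apart, tops 23.5 mm high) with flared mouths towards the lanes draw a half in if it is within about 4 mm of line; the shuttle shifts to suit. Faces are oiled.
- anchored_half (a point): Middle of the green housing half fixed on the shuttle, 46 mm beyond the nest point; 40 (x) x 64 (y) x 34 mm, top 43.5 mm above the counter. Its parting face looks to -x (the robot): slot in its +y cheek, white tongue on its -y cheek. All tongues: 12 mm long, 8 mm wide, round nose, 21 mm off the middle. All slots: 14 mm wide and deep, open at the top.
- post (a point): Round red upright post of the shuttle, 22 mm diameter, for moving it; top 93.5 mm above the counter. The point is on its axis, 75 mm above the counter, 88 mm beyond the nest point (+x).
- half_a_mid (a point): Loose green half of a split housing: block 52 (own x) x 64 (y) x 34 mm high, about 0.2 kg, lying in a lane, parting face with a brass half-bore towards +x (the shuttle), flat rear face 26 mm behind this point. Point: middle of the block, 27 mm above the counter; axes parallel to the jig's. Parting face: slot in the +y cheek, white tongue on the -y cheek.
- half_b_mid (a point): Loose green half of a split housing: block 52 (own x) x 64 (y) x 34 mm high, about 0.2 kg, lying in a lane, parting face with a brass half-bore towards +x (the shuttle), flat rear face 26 mm behind this point. Point: middle of the block, 27 mm above the counter; axes parallel to the jig's. Parting face: white tongue on the +y cheek, slot in the -y cheek.
- half_c_mid (a point): Loose green half of a split housing: block 52 (own x) x 64 (y) x 34 mm high, about 0.2 kg, lying in a lane, parting face with a brass half-bore towards +x (the shuttle), flat rear face 26 mm behind this point. Point: middle of the block, 27 mm above the counter; axes parallel to the jig's. Parting face: white tongue on both cheeks.
- can_mid (a point): Bystander: a solvent can standing on the counter, 66 mm diameter, 115 mm high; the point is half-way up its axis.
Things that resemble listed ones, but are neither listed nor needed, are in the scene too. What is shaped like the part that bears half_b_mid but blue or pink is not meant.

How it is judged:
On the way, in this order (a step that is already met when the one before it is completed fails the run):
1. the shuttle stands in line with the lane of the partner half (within 6 mm) (y of half_b_mid in the frame of nest between -0.006 and 0.006 m), for 0.2 s.
2. the partner half is home: parting faces flush (within 3 mm) while still in line with its lane, shuttle away from the yellow end (x of half_b_mid in the frame of nest between -0.003 and 0.003 m and y of half_b_mid in the frame of nest between -0.004 and 0.004 m and z of half_b_mid in the frame of nest between -0.004 and 0.004 m and angle between the x axis of half_b_mid and the x axis of nest, either way round below 0.08 rad and value of joint shuttle above 0.07 m), for 0.2 s.
At the end, for the whole second after the job is handed in: The partner half (tongue at +y, slot at -y) is home on the shuttle: its middle within 3 mm of the nest point along x, 4 mm across and in height, square within 0.08 rad; the shuttle is within 6 mm of its stop at the yellow end and at rest (x of half_b_mid in the frame of nest between -0.003 and 0.003 m and y of half_b_mid in the frame of nest between -0.004 and 0.004 m and z of half_b_mid in the frame of nest between -0.004 and 0.004 m and angle between the x axis of half_b_mid and the x axis of nest, either way round below 0.08 rad and value of joint shuttle below 0.006 m and velocity of joint shuttle between -0.02 and 0.02 m/s); the robot touches nothing.
It fails at once if the partner half is lifted (more than 20 mm above the lane) (height (world z) of half_b_mid above 0.047 m).
It fails at once if one of the other two halves is displaced (more than 12 mm) (distance of half_a_mid from where it was at the start of the episode above 0.012 m).
It fails at once if one of the other two halves is displaced (more than 12 mm) (distance of half_c_mid from where it was at the start of the episode above 0.012 m).
It fails at once if the can is shifted by more than 20 mm or knocked over (distance of can_mid from where it was at the start of the episode above 0.02 m).
It also fails if it takes over 70 s, if anything falls off the work surface, if the arm or the gripper's body presses on something with over 40 N, if the wrist force passes 120 N, or if a joint passes its speed limit or range.

## Robot

A 6-joint arm with a two-finger parallel gripper is mounted at the origin on the work surface. World frame = base frame: x ahead of the robot, y to its left, z up, the work surface at z = 0. Lengths are in m, angles in rad, forces in N, time in s.
With the tool pointing down it reaches from about 0.325 to 0.775 m from the base axis. Payload 9.3 kg.
Tool frame: the origin (TCP) lies at the very end of the fingers, on their centre line; the grasp point (between the pads) lies 19 mm behind it; z points along the fingers, y is the line along which they close (so a half turn about z gives the same grasp; the last joint's range is limited). The gripper opens to 85 mm and grips with 20 to 120 N. Pads are 22 mm wide; open, the fingers measure 114 mm over their backs; the gripper's body (76 mm by 85 mm) begins 54 mm behind the grasp point. The pads swing forward as they close: fully open they stand 13 mm farther back than shut.
Start: joints at [1.032, 0.259, 0.021, 1.334, 0, 1.418], TCP at [0.207, 0.51, 0.231] pointing down, gripper open.
Joint ranges: [-3.04, 3.04], [-0.91, 1.82], [-1.04, 1.36], [-1.92, 1.95], [-1.52, 1.45], [-3.14, 3.14]. Speed limits (rad/s): [2.22, 2.22, 2.79, 3.14, 3.14, 3.14].

## Interface

Orientations are given as a unit quaternion [w, x, y, z].
In Python, from bench import state, camera, calibration, sign_off gives the robot as it stands.
- The arm moves only by the tool step_arm, never from a script. Its argument "deltas" is a list that holds one entry, the list of rows, each a list of 7 numbers: the shift along the world's x, y, z in units of 0.2 m (1.0 is 0.2 m), then the turn, a rotation vector about the world's x, y, z in units of 1.5 rad (1.0 is 1.5 rad), then the opening, from 0 (shut) to 1 (fully open). In form: [[[tx, ty, tz, wx, wy, wz, grip], ...]]. A call has exactly 10 rows; each row shifts and turns the commanded pose from where the row before left it; what a row does not reach is not made up. A row lasts 1/12 s, in which the tool goes at most 41.7 mm and 7.16 degrees, less where a joint would pass 70% of its speed; a pose out of reach is approached as far as the arm can. A call with a number of a shift or a turn outside -1 to 1 is refused whole. A call with a gripper value outside its range is refused whole. The fingers move at their own pace and stop on an object; "squeeze" is the grip in N (left out, the last holds). Time passes only in rows, so rows that do not move let the fingers close, or fill a call up. It gives the time, the measured TCP pose, the force, the opening and the grip force at its end, in the units of the state.
- state(): the state, without advancing time (a new reading comes with each control period).
- camera(name): name is "scene" or "top" or "wrist"; returns the picture (480x640x3 uint8, red, green, blue); there is no depth.
- calibration(name): a dict with "fx", "fy", "cx", "cy" (pixels), "R" (3x3) and "t" (3): a world point X has camera coordinates R X + t; the wrist camera has in their place "hand_eye" (4x4, takes a point from camera to tool coordinates, whose origin is the TCP and whose axes are the flange's). Camera axes: x right, y down, z forward; pixel columns grow to the right and rows downward; lengths in m; the calibration is good to about 2 mm. The wrist camera is an equidistant fisheye: a pixel r from the principal point sees the ray r / f radians off the axis. A picture is of the moment at which its call begins: read the wrist's pose just before it. calibration takes no time and is no camera call.
- sign_off(): hands the job in; it is judged then, once.
The state is a dict: "t": time; "qpos": joint angles; "qvel": joint speeds; "tau": joint torques, N m; "eef_pos": TCP position; "ee_rot": TCP orientation; "force": force on the tool from outside, world axes, zero at the start; "torque": the same for the moment, N m; "finger_gap": opening from 0.0 (shut) to 1.0 (fully open); "gripper_force": force on a finger pad.
Only numpy, scipy, OpenCV 4.12 (cv2) and the standard library are available. Lean on these libraries where they do the work, as an engineer would, in place of code of your own. Each camera call takes 0.05 s, during which the arm holds its last target. There are 200 camera calls.

## Working session

There is one attempt and no reset: what is moved stays moved. The work goes in short steps, Python scripts to look and compute and a tool call to move; the robot and the scene stay as the last step left them, time stands still between calls to the robot, and variables do not carry over. Pictures are saved under pics/ and viewed, at most 10 in all, crops included, and the job is handed in when it is done.

Besides the shell and the picture viewer there is one more tool, called after "Request:" by a JSON object that holds its "api" and its "payload", one argument or row to a line. step_arm: Moves the arm, as the interface text tells. Its arguments: {"type":"object","properties":{"deltas":{"type":"array"},"squeeze":{"type":"number"}},"required":["deltas"]}

```bash
mkdir -p pics; ls
python3 - <<'E'
from bench import *
import cv2,numpy as np
for n in("scene","top"):
    cv2.imwrite(f"pics/{n}0.png",cv2.cvtColor(camera(n),cv2.COLOR_RGB2BGR))
    c=calibration(n);print(n,{k:np.round(v,4).tolist() for k,v in c.items()})
s=state();print(s)
E
```

```text
pics
scene {'fx': 447.2953, 'fy': 447.2953, 'cx': 319.9938, 'cy': 233.2159, 'R': [[-0.8184, 0.5746, -0.0028], [0.4223, 0.5983, -0.681], [-0.3896, -0.5585, -0.7323]], 't': [0.3098, -0.2511, 1.0038]}
top {'fx': 470.2494, 'fy': 470.2494, 'cx': 324.9553, 'cy': 238.2808, 'R': [[0.0166, -0.9999, -0.0014], [-0.9951, -0.0164, -0.0975], [0.0974, 0.003, -0.9952]], 't': [0.1326, 0.4859, 0.875]}
{'t': 0.1, 'qpos': array([1.03241715e+00, 2.59121589e-01, 2.08567348e-02, 1.33373218e+00,
       6.52843963e-05, 1.41822501e+00]), 'qvel': array([-0.00062482, -0.00139368,  0.0017061 ,  0.00136002,  0.00061152,
        0.00031079]), 'tau': array([ 5.40635418e-03, -5.56692839e+01,  3.45070696e+01,  1.15754161e-02,
       -1.10765520e-04,  3.90290484e-05]), 'eef_pos': array([0.20680928, 0.50936313, 0.23074192]), 'ee_rot': array([-2.34019759e-04,  1.91709751e-01,  9.81451481e-01, -5.53827866e-04]), 'force': array([-0.05695095,  0.37587622, -0.00282573]), 'torque': array([-0.01734712, -0.03262127, -0.02711185]), 'gripper_force': 0.0, 'finger_gap': 1.004822639783432}
```

View pics/top0.png

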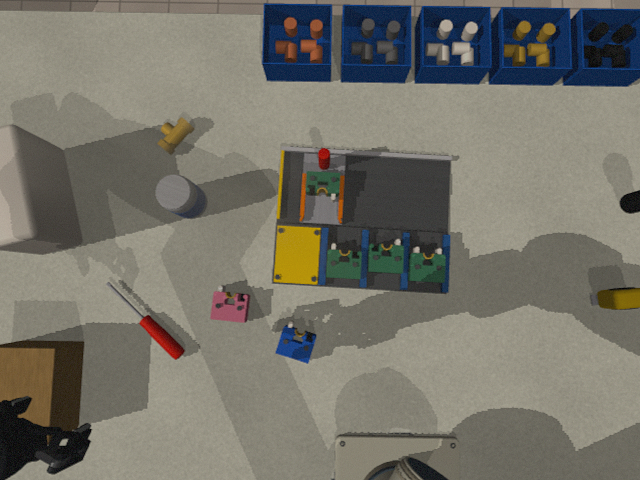

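View pics/scene0.png

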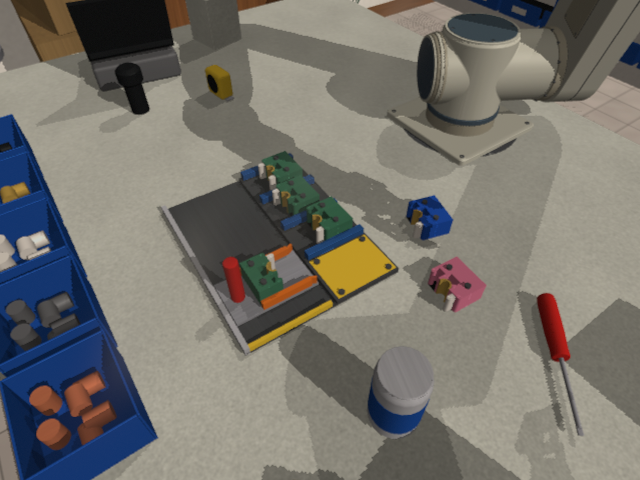

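The top view shows the jig at columns 275–452 and rows 147–292. The yellow end is at the left (+y), the red post at (324,158), and the green loose halves at (345,262), (387,257) and (428,264). The blue (296,342) and pink (230,305) look-alikes lie outside the jig, and the can is at (178,194). The scene view shows the same layout.

These could be taken for the partner: green left (345,262), green middle (387,257), green right (428,264), blue (296,342) and pink (230,305). I want the green one with a tongue only on the +y (left) cheek, so I'll check in one close crop.

```bash
cat > h.py <<'E'
from bench import *
import cv2,numpy as np
def ray(n,p,z):
    c=calibration(n);R=np.array(c["R"]);t=np.array(c["t"])
    d=R.T@np.array([(p[0]-c["cx"])/c["fx"],(p[1]-c["cy"])/c["fy"],1]);o=-R.T@t
    return o+d*(z-o[2])/d[2]
def mask(im,kind):
    h=cv2.cvtColor(im,cv2.COLOR_RGB2HSV)
    r=dict(red=((0,170,90),(6,255,255)),yellow=((22,170,80),(32,255,255)),green=((55,60,30),(85,255,255)),blue=((100,120,40),(120,255,255)),orange=((7,170,90),(17,255,255)),white=((0,0,150),(179,50,255)))[kind]
    return cv2.inRange(h,*map(np.array,r))
def blobs(im,kind,amin,roi):
    m=mask(im,kind);k=np.zeros_like(m);x0,y0,x1,y1=roi;k[y0:y1,x0:x1]=m[y0:y1,x0:x1]
    n,l,s,c=cv2.connectedComponentsWithStats(k)
    return [(s[i].tolist(),c[i].round(1).tolist(),cv2.minAreaRect(np.argwhere(l==i)[:,::-1].astype(np.float32))) for i in range(1,n) if s[i][4]>=amin]
E
python3 - <<'E'
from h import *
im=cv2.cvtColor(cv2.imread("pics/top0.png"),cv2.COLOR_BGR2RGB)
sc=cv2.imread("pics/scene0.png")
a=cv2.resize(cv2.imread("pics/top0.png")[140:300,270:460],None,fx=4,fy=3.6,interpolation=cv2.INTER_CUBIC)[:576]
a=cv2.resize(cv2.imread("pics/top0.png")[225:297,315:455],(780,400),interpolation=cv2.INTER_CUBIC)
b=cv2.resize(sc[145:245,235:365],(260,200),interpolation=cv2.INTER_CUBIC)
cv=np.zeros((600,780,3),np.uint8);cv[:400]=a;cv[400:,:260]=b
cv[400:,270:270+380]=cv2.resize(cv2.imread("pics/top0.png")[140:230,275:455],(380,200),interpolation=cv2.INTER_CUBIC)
cv2.imwrite("pics/crop.png",cv)
roi=(265,140,460,300)
for k,a in(("red",20),("yellow",40),("green",60),("blue",30),("orange",20),("white",4)):
    for s,c,r in blobs(im,k,a,roi):
        print(k,s,c,[np.round(x,1).tolist() for x in r], np.round(cv2.boxPoints(r),1).tolist() if k in("yellow",) else "")
E
```

```text
red [318, 148, 12, 21, 144] [322.8, 156.3] [[321.6, 157.4], [10.8, 19.0], 29.1] 
yellow [277, 151, 8, 68, 207] [280.1, 185.1] [[280.1, 184.5], [3.3, 67.3], 4.0] [[276.1000061035156, 217.89999389648438], [280.79998779296875, 150.8000030517578], [284.1000061035156, 151.10000610351562], [279.3999938964844, 218.1999969482422]]
yellow [273, 226, 48, 59, 2382] [296.9, 254.9] [[296.7, 254.6], [44.2, 56.9], 3.6] [[272.79998779296875, 281.6000061035156], [276.3999938964844, 224.8000030517578], [320.5, 227.60000610351562], [317.0, 284.3999938964844]]
green [306, 171, 34, 26, 507] [323.7, 181.1] [[322.4, 183.2], [32.6, 23.3], 4.8] 
green [368, 243, 36, 31, 834] [385.5, 259.7] [[385.3, 257.9], [35.2, 29.3], 2.7] 
green [326, 249, 36, 30, 782] [342.8, 265.6] [[343.4, 263.8], [34.5, 28.1], 3.0] 
green [408, 252, 38, 31, 888] [426.3, 268.3] [[426.4, 266.9], [36.3, 29.1], 3.0] 
blue [318, 227, 11, 58, 348] [323.0, 255.4] [[322.9, 255.5], [6.9, 57.5], 3.7] 
blue [359, 230, 10, 58, 361] [364.1, 257.4] [[363.8, 258.4], [7.0, 57.2], 2.9] 
blue [400, 232, 10, 58, 349] [405.1, 261.3] [[404.6, 260.5], [7.4
[... 519 characters left out ...]
 16, 496] [434.0, 145.8] [[429.0, 147.5], [15.0, 60.0], 90.0] 
white [265, 146, 15, 24, 211] [271.7, 157.4] [[272.0, 157.5], [23.0, 14.0], 90.0] 
white [451, 159, 9, 74, 553] [455.3, 196.8] [[455.0, 195.5], [73.0, 8.0], 90.0] 
white [331, 194, 4, 6, 20] [332.6, 196.4] [[332.5, 196.5], [5.0, 3.0], 90.0] 
white [265, 206, 118, 94, 1669] [301.7, 279.4] [[305.4, 277.8], [137.6, 74.7], 38.5] 
white [396, 239, 4, 6, 22] [397.5, 241.7] [[397.5, 241.5], [5.0, 3.0], 90.0] 
white [332, 244, 4, 5, 17] [333.2, 245.9] [[333.5, 246.0], [4.0, 3.0], 90.0] 
white [415, 247, 4, 5, 19] [416.6, 249.1] [[416.5, 249.0], [4.0, 3.0], 90.0] 
white [437, 249, 5, 5, 20] [438.7, 250.8] [[439.0, 251.0], [4.0, 4.0], 0.0]
```

View pics/crop.png

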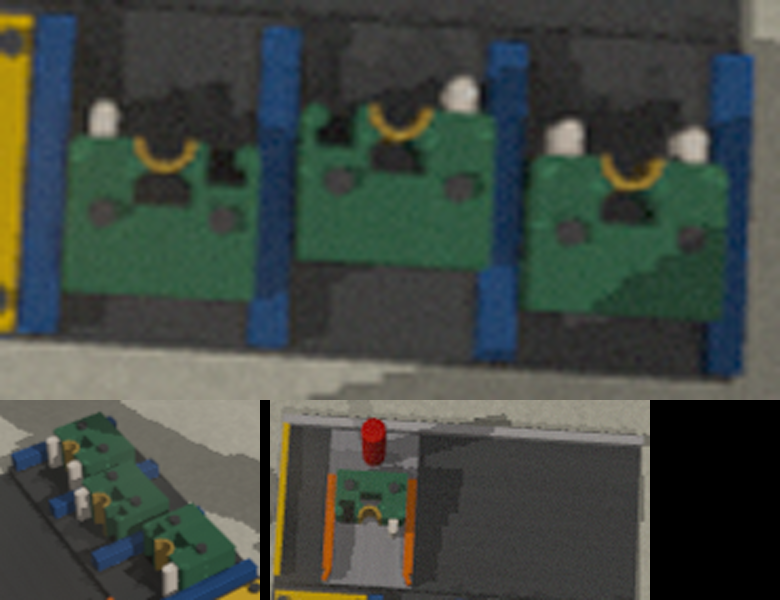

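The crop shows the left lane's half (345,262) with a white tongue on the left (+y) cheek and a slot on the right, so it is the partner. The middle half has slot then tongue (half a), and the right one has two tongues (half c). The partner's lane is jig y = +33, so the shuttle target is 0.090.

Run:
```python
from h import *
W=[ray("top",p,.024)[:2] for p in((322.9,255.5),(363.8,258.4),(404.6,260.5),(445.5,263))]
J=np.array([(-59,72),(-59,-6),(-59,-84),(-59,-162)])/1e3
W=np.array(W);print(W.round(4))
z=np.polyfit(J[:,1],W,1); print(z, np.linalg.norm(z[0]))
ey=z[0]/np.linalg.norm(z[0]);ex=np.array([ey[1],-ey[0]]);O=z[1]+.059*ex
print("yaw",np.arctan2(ex[1],ex[0]),"O",O)
R=np.array([ex,ey])
def tj(p,zz,n="top"): return np.round((R@(ray(n,p,zz)[:2]-O))*1e3,1)
im=cv2.cvtColor(cv2.imread("pics/top0.png"),cv2.COLOR_BGR2RGB)
print("yellow plate corners",[tj(p,.012) for p in((272.8,281.6),(276.4,224.8),(320.5,227.6),(317,284.4))])
print("orange ctr",tj((302.5,197),.0235),tj((340.8,199),.0235))
b=blobs(im,"green",60,(265,140,460,300))
for s,c,r in b:
    print("green box",[tj(p,.044) for p in cv2.boxPoints(r)])
print("post base/top",tj((324.5,167),.0095),tj((323,150.5),.0935))
print("can top",ray("top",(178,193),.115), ray("top",(173,190),.115))
s2=cv2.cvtColor(cv2.imread("pics/scene0.png"),cv2.COLOR_BGR2RGB)
print([ (s,c) for s,c,r in blobs(s2,"red",40,(200,230,270,320))])
print("post top scene",tj((231.5,259.5),.0935,"scene"))
for p,zz in (((248,353),0),((163,207),.0),((397,268),.01)): print(tj(p,zz,"scene"))
import json;json.dump([O.tolist(),ex.tolist(),ey.tolist()],open("jig.json","w"))
for jx,jy in((-110,33),(120,123),(120,33),(-64,33)):print(jx,jy,O+ex*jx/1e3+ey*jy/1e3)
```

```text
[[ 0.4507  0.144 ]
 [ 0.4464  0.0661]
 [ 0.4437 -0.0115]
 [ 0.4402 -0.0892]]
[[0.04353864 0.99655753]
 [0.44721296 0.07221503]] 0.9975081578297987
yaw -0.04366127188594529 O [0.50615674 0.06963984]
yellow plate corners [array([-113.8,  165. ]), array([ -3.8, 165.8]), array([-4.1, 80. ]), array([-114.1,   79.9])]
orange ctr [ 51.7 118. ] [52.3 44.1]
green box [array([ 55.1, 112.1]), array([ 99.9, 111.3]), array([98.4, 49.5]), array([53.6, 50.6])]
green box [array([-85. , -11.8]), array([-30.5, -11.6]), array([-29.6, -77.3]), array([-84.2, -77.1])]
green box [array([-99.4,  64.6]), array([-47.1,  65. ]), array([-46.7,   0.8]), array([-98.9,   0.8])]
green box [array([-96.7, -87.6]), array([-42.7, -88.1]), array([ -42.2, -155.5]), array([ -96.2, -154.6])]
post base/top [116.7  79.5] [125.5  82.5]
can top [0.54942423 0.39646686 0.115     ] [0.55455847 0.40539286 0.115     ]
[([223, 257, 22, 45, 595], [234.0, 278.4])]
post top scene [117.3  79.2]
[148.  166.5]
[ 148.7 -180.2]
[-114.3  166.6]
-110 33 [0.39770193 0.1074096 ]
120 123 [0.63141101 0.18728493]
120 33 [0.62748274 0.0973707 ]
-64 33 [0.44365809 0.10540182]
```

Partner in lane y = +33. The shuttle is at about 0.042, since the rail mid-line is at jig y ≈ 81. The sizes check: rails 74 mm between centres, anchored half x 55–99, plate y 80–165. Post at about (0.630, 0.145). Moving there now.

Request:
{"api": "step_arm", "payload": {
  "deltas": [
    [[0.12,-0.105,0,0,0,0.0228,1],[0.12,-0.105,0,0,0,0.0228,1],[0.12,-0.105,0,0,0,0.0228,1],[0.12,-0.105,0,0,0,0.0228,1],[0.12,-0.105,0,0,0,0.0228,1],[0.12,-0.105,0,0,0,0.0228,1],[0.12,-0.105,0,0,0,0.0228,1],[0.12,-0.105,0,0,0,0.0228,1],[0.12,-0.105,0,0,0,0.0228,1],[0.12,-0.105,0,0,0,0.0228,1]]
  ]
}}

```text
t: 0.93
eef_pos: [0.4478, 0.2983, 0.2311]
ee_rot: [-0.0, 0.021, 1.0, -0.0]
force: [0.3, 0.3, -0.1]
finger_gap: 0.999
gripper_force: 0.0
```

Request:
{"api": "step_arm", "payload": {
  "deltas": [
    [[0.114,-0.096,0,0,0,0,1],[0.114,-0.096,0,0,0,0,1],[0.114,-0.096,0,0,0,0,1],[0.114,-0.096,0,0,0,0,1],[0.114,-0.096,0,0,0,0,1],[0.114,-0.096,0,0,0,0,1],[0.114,-0.096,0,0,0,0,1],[0.114,-0.096,0,0,0,0,1],[0,0,0,0,0,0,1],[0,0,0,0,0,0,1]]
  ]
}}

```text
t: 1.77
eef_pos: [0.6301, 0.1447, 0.23]
ee_rot: [-0.001, 0.023, 1.0, -0.0]
force: [-0.2, 0.1, 0.4]
finger_gap: 1.001
gripper_force: 0.0
```

```bash
cat >> h.py <<'E'
from scipy.spatial.transform import Rotation as Ro
def st():
    s=state();q=s["ee_rot"];R=Ro.from_quat([q[1],q[2],q[3],q[0]])
    y=R.as_matrix()[:,1];z=R.as_matrix()[:,2]
    print("t",s["t"],"p",s["eef_pos"].round(4),"yaxis deg",np.degrees(np.arctan2(y[1],y[0])).round(2),"z",z.round(3),"F",s["force"].round(2),"gap",s["finger_gap"],"gf",s["gripper_force"])
    return s
def save(n,f):
    im=camera(n);cv2.imwrite(f,cv2.cvtColor(im,cv2.COLOR_RGB2BGR));return im
E
python3 - <<'E'
from h import *
s=st();im=save("wrist","pics/w1.png");c=calibration("wrist");print(c)
q=s["ee_rot"];R=Ro.from_quat([q[1],q[2],q[3],q[0]]).as_matrix();H=np.array(c["hand_eye"])
def wr(u,v,z):
    d=np.array([u-c["cx"],v-c["cy"]]);r=np.hypot(*d);th=r/c["fx"];k=np.array([*(d/r*np.sin(th)),np.cos(th)])
    o=R@H[:3,3]+s["eef_pos"];w=R@H[:3,:3]@k;return o+w*(z-o[2])/w[2]
for b in blobs(im,"red",60,(0,0,640,480)):print(b, wr(*b[2][0],.0935))
E
```

```text
t 1.7667 p [0.6301 0.1447 0.23  ] yaxis deg 87.36 z [-0.002 -0.    -1.   ] F [-0.2   0.15  0.4 ] gap 1.001300070698011 gf 0.0
{'fx': 371.64829954431775, 'fy': 371.64829954431775, 'cx': 321.61458273201663, 'cy': 240.2956021156774, 'hand_eye': array([[ 6.83283367e-04, -9.54756419e-01, -2.97388152e-01,
         7.64243342e-02],
       [ 9.99999748e-01,  5.95556364e-04,  3.85596846e-04,
         5.51597866e-04],
       [-1.91039657e-04, -2.97388341e-01,  9.54756586e-01,
        -1.42156289e-01],
       [ 0.00000000e+00,  0.00000000e+00,  0.00000000e+00,
         1.00000000e+00]])}
([310, 197, 26, 42, 848], [322.7, 218.5], ((322.5, 217.5), (41.0, 25.0), 90.0)) [0.62181588 0.14640699 0.0935    ]
```

View pics/w1.png

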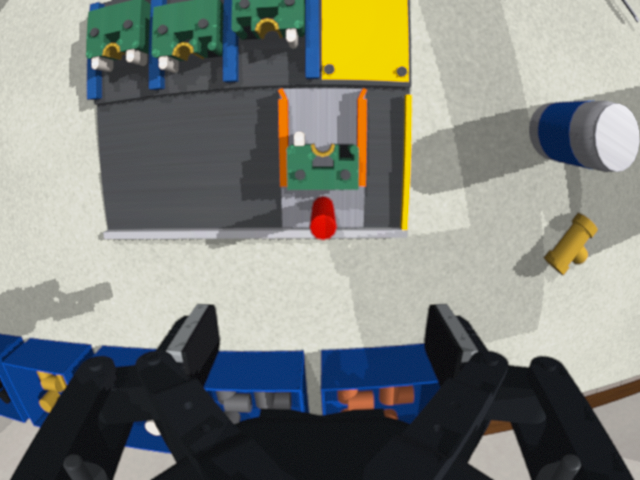

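The wrist view shows the red post with its top at about (323,227), between the open fingers. Its measured position agrees with the earlier one to about 2 mm. I'll descend to z ≈ 0.055 and close.

Request:
{"api": "step_arm", "payload": {
  "deltas": [
    [[0,0.002,-0.11,0,0,0,1],[0,0.002,-0.11,0,0,0,1],[0,0.002,-0.11,0,0,0,1],[0,0,-0.11,0,0,0,1],[0,0,-0.11,0,0,0,1],[0,0,-0.11,0,0,0,1],[0,0,-0.11,0,0,0,1],[0,0,-0.105,0,0,0,1],[0,0,0,0,0,0,1],[0,0,0,0,0,0,1]]
  ]
}}

```text
t: 2.65
eef_pos: [0.6281, 0.148, 0.0561]
ee_rot: [-0.001, 0.021, 1.0, -0.0]
force: [0.3, 0.7, 0.6]
finger_gap: 0.999
gripper_force: 0.0
```

Request:
{"api": "step_arm", "payload": {
  "deltas": [
    [[0,0,0,0,0,0,0],[0,0,0,0,0,0,0],[0,0,0,0,0,0,0],[0,0,0,0,0,0,0],[0,0,0,0,0,0,0],[0,0,0,0,0,0,0],[0,0,0,0,0,0,0],[0,0,0,0,0,0,0],[0,0,0,0,0,0,0],[0,0,0,0,0,0,0]]
  ],
  "squeeze": 30
}}

```text
t: 3.48
eef_pos: [0.6296, 0.1471, 0.057]
ee_rot: [0.0, 0.022, 1.0, 0.0]
force: [-2.1, 0.1, 5.3]
finger_gap: 0.244
gripper_force: 29.3
```

Run:
```python
from h import *
s=st();im=save("top","pics/t2.png")
import json
O,ex,ey=map(np.array,json.load(open("jig.json")))
R=np.array([ex,ey]);tj=lambda p,z:(R@(ray("top",p,z)[:2]-O)*1e3).round(1)
print("tcp jig",(R@(s["eef_pos"][:2]-O)*1e3).round(1))
for b in blobs(im,"orange",20,(265,140,460,300)):print(b[0],tj(b[2][0],.0235))
```

```text
t 3.4833 p [0.6296 0.1471 0.057 ] yaxis deg 87.48 z [ 0.001  0.    -1.   ] F [-2.07  0.09  5.27] gap 0.24374280008744278 gf 29.293093085289
tcp jig [120.   82.8]
```

Gripped (gap about 21 mm). Sliding 49 mm towards −y.

Request:
{"api": "step_arm", "payload": {
  "deltas": [
    [[-0.0015,-0.035,0,0,0,0,0],[-0.0015,-0.035,0,0,0,0,0],[-0.0015,-0.035,0,0,0,0,0],[-0.0015,-0.035,0,0,0,0,0],[-0.0015,-0.035,0,0,0,0,0],[-0.0015,-0.035,0,0,0,0,0],[-0.0015,-0.035,0,0,0,0,0],[0,0,0,0,0,0,0],[0,0,0,0,0,0,0],[0,0,0,0,0,0,0]]
  ]
}}

```text
t: 4.37
eef_pos: [0.6275, 0.0975, 0.057]
ee_rot: [0.0, 0.022, 1.0, -0.0]
force: [-1.8, -2.3, 7.2]
finger_gap: 0.248
gripper_force: 29.7
```

Run:
```python
from h import *
import json
s=st();im=save("scene","pics/s3.png");wi=save("wrist","pics/w3.png")
O,ex,ey=map(np.array,json.load(open("jig.json")))
R=np.array([ex,ey]);print("tcp jig",(R@(s["eef_pos"][:2]-O)*1e3).round(1))
c=calibration("wrist")
q=s["ee_rot"];T=Ro.from_quat([q[1],q[2],q[3],q[0]]).as_matrix();H=np.array(c["hand_eye"])
def wr(p,z):
    d=np.array([p[0]-c["cx"],p[1]-c["cy"]]);r=np.hypot(*d);th=r/c["fx"];k=np.array([*(d/r*np.sin(th)),np.cos(th)])
    o=T@H[:3,3]+s["eef_pos"];w=T@H[:3,:3]@k;return (R@((o+w*(z-o[2])/w[2])[:2]-O)*1e3).round(1)
for k,z in(("orange",.0235),("blue",.024)):
  for b in blobs(wi,k,60,(0,0,640,480)):print(k,b[0],[wr(x,z) for x in cv2.boxPoints(b[2])])
cv2.imwrite("pics/j3.png",np.hstack([cv2.resize(cv2.imread("pics/w3.png"),(400,300)),cv2.resize(cv2.imread("pics/s3.png")[140:380,150:470],(400,300))]))
```

```text
t 4.3667 p [0.6275 0.0975 0.057 ] yaxis deg 87.45 z [ 0.001 -0.001 -1.   ] F [-1.85 -2.25  7.15] gap 0.24835865186108236 gf 29.65587168931961
tcp jig [120.   33.2]
orange [235, 51, 22, 190, 2814] [array([ 5., -7.]), array([5.7, 3.2]), array([98.2,  1. ]), array([98.2, -9.9])]
orange [387, 51, 22, 190, 2800] [array([98. , 65.6]), array([ 5.6, 65. ]), array([ 5.1, 74.7]), array([98.2, 76. ])]
blue [89, 0, 32, 58, 1409] [array([ -3.7, -89.6]), array([-37.4, -90.5]), array([-31.8, -70.2]), array([  0.5, -69.7])]
blue [225, 0, 31, 39, 1132] [array([-21.9, -12.3]), array([-20.5,   2.4]), array([-0.7,  2.7]), array([ -1.9, -11.8])]
blue [386, 0, 29, 38, 1062] [array([-20.4,  64.1]), array([-21.7,  77.8]), array([-2.2, 77.3]), array([-1.1, 63.8])]
blue [0, 28, 25, 54, 1218] [array([ -40.6, -166.8]), array([ -33.6, -142.6]), array([   0.4, -140.6]), array([  -4.6, -164.2])]
blue [0, 419, 76, 61, 3308] [array([ 283.2, -284.1]), array([ 248.4, -164.1]), array([ 346.3, -211. ]), array([ 424.5, -385.9])]
blue [454, 452, 26, 19, 140] [array([265.3, 132.2]), array([259.5, 133.5]), array([286.3, 161.5]), array([292.9, 160.4])]
blue [164, 457, 16, 14, 85] [array([287.7, -94.1]), array([270.9, -77. ]), array([276.8, -75.7]), array([294., -93.])]
```

View pics/j3.png

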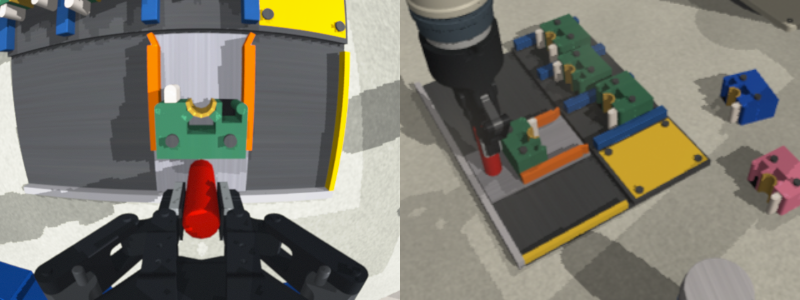

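The orange rails (mid-line y ≈ 33.6) line up with the blue walls (mid ≈ 33). Next: release, lift and go behind the partner.

Request:
{"api": "step_arm", "payload": {
  "deltas": [
    [[0,0,0,0,0,0,0.7],[0,0,0,0,0,0,0.7],[0,0,0,0,0,0,0.7],[0,0,0,0,0,0,0.7],[0,0,0.125,0,0,0,0.7],[0,0,0.125,0,0,0,0.7],[0,0,0.125,0,0,0,0.7],[0,0,0.125,0,0,0,0.7],[0,0,0.125,0,0,0,0.7],[0,0,0.125,0,0,0,0.7]]
  ]
}}

```text
t: 5.3
eef_pos: [0.6271, 0.0982, 0.2074]
ee_rot: [-0.0, 0.022, 1.0, 0.0]
force: [0.7, -0.5, -0.5]
finger_gap: 0.697
gripper_force: 0.0
```

Request:
{"api": "step_arm", "payload": {
  "deltas": [
    [[-0.139,0.006,0,0,0,0,0],[-0.139,0.006,0,0,0,0,0],[-0.139,0.006,0,0,0,0,0],[-0.139,0.006,0,0,0,0,0],[-0.139,0.006,0,0,0,0,0],[-0.139,0.006,0,0,0,0,0],[-0.139,0.006,0,0,0,0,0],[-0.139,0.006,0,0,0,0,0],[-0.139,0.006,0,0,0,0,0],[0,0,0,0,0,0,0]]
  ]
}}

```text
t: 6.13
eef_pos: [0.3727, 0.1092, 0.2065]
ee_rot: [-0.001, 0.021, 1.0, 0.0]
force: [-0.0, -0.8, 1.0]
finger_gap: 0.001
gripper_force: 0.0
```

Request:
{"api": "step_arm", "payload": {
  "deltas": [
    [[0,0,0,0,0,0,0],[0,0,-0.1,0,0,0,0],[0,0,-0.1,0,0,0,0],[0,0,-0.1,0,0,0,0],[0,0,-0.1,0,0,0,0],[0,0,-0.1,0,0,0,0],[0,0,-0.1,0,0,0,0],[0,0,-0.1,0,0,0,0],[0,0,-0.1,0,0,0,0],[0,0,0,0,0,0,0]]
  ]
}}

```text
t: 6.97
eef_pos: [0.3763, 0.1087, 0.0434]
ee_rot: [-0.002, 0.022, 1.0, -0.0]
force: [-1.4, 0.6, -0.6]
finger_gap: -0.003
gripper_force: 0.0
```

```bash
cat >> h.py <<'E'
import json
O,ex,ey=map(np.array,json.load(open("jig.json")))
RJ=np.array([ex,ey]);tj=lambda p,z,n="top":(RJ@(ray(n,p,z)[:2]-O)*1e3).round(1)
def rep(hands=("top",),f="x",grn=True):
    s=st();print("tcp jig",(RJ@(s["eef_pos"][:2]-O)*1e3).round(1))
    for n in hands:
        im=save(n,f"pics/{f}_{n}.png")
        if n=="top":
            for k,z in(("orange",.0235),("green",.0437),("red",.0935)):
                for b in blobs(im,k,40,(265,140,460,300)):print(k,b[0],[tj(x,z).tolist() for x in cv2.boxPoints(b[2])])
E
python3 -c "
from h import *
rep(('top','wrist'),'p4')"
```

```text
t 6.9667 p [0.3763 0.1087 0.0434] yaxis deg 87.47 z [-0.005 -0.    -1.   ] F [-1.35  0.64 -0.63] gap -0.0026085710149931344 gf 0.0
tcp jig [-131.5   33.4]
orange [324, 175, 7, 47, 175] [[7.6, 73.8], [98.0, 74.0], [98.0, 66.3], [7.6, 66.2]]
orange [363, 177, 6, 48, 186] [[6.4, 0.4], [98.4, 1.8], [98.5, -7.1], [6.6, -8.3]]
green [331, 173, 35, 25, 555] [[54.0, 64.3], [99.5, 64.0], [99.1, 1.4], [53.6, 2.0]]
green [368, 243, 15, 15, 132] [[-31.5, -10.9], [-29.9, -37.0], [-56.1, -38.3], [-57.6, -12.3]]
green [388, 245, 16, 17, 123] [[-44.1, -47.7], [-23.0, -60.7], [-40.3, -88.8], [-61.3, -75.7]]
green [327, 249, 14, 11, 122] [[-65.9, 63.7], [-47.3, 64.8], [-45.9, 40.6], [-64.5, 39.6]]
green [408, 253, 37, 30, 870] [[-97.2, -88.2], [-44.6, -88.3], [-43.5, -155.2], [-96.1, -154.7]]
red [344, 150, 12, 20, 150] [[128.7, 44.9], [129.9, 25.2], [95.1, 23.3], [93.9, 43.0]]
```

View pics/p4_wrist.png

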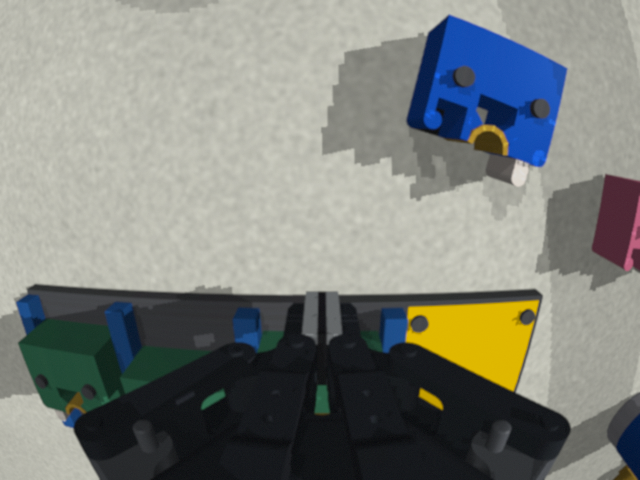

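The wrist view shows the shut fingers at about (322,300), just behind the jig's near edge and centred between the blue walls of the partner's lane. The blue decoy is clear of them. Descending and pushing.

Request:
{"api": "step_arm", "payload": {
  "deltas": [
    [[0,0,-0.05,0,0,0,0],[0,0,-0.055,0,0,0,0],[0,0,0,0,0,0,0],[0.05,-0.002,0,0,0,0,0],[0.05,-0.002,0,0,0,0,0],[0.05,-0.002,0,0,0,0,0],[0.05,-0.002,0,0,0,0,0],[0.05,-0.002,0,0,0,0,0],[0.05,-0.002,0,0,0,0,0],[0,0,0,0,0,0,0]]
  ]
}}

```text
t: 7.9
eef_pos: [0.4397, 0.1064, 0.0254]
ee_rot: [0.001, 0.022, 1.0, 0.0]
force: [0.7, 0.6, 0.7]
finger_gap: 0.005
gripper_force: 0.0
```

```bash
python3 -c "
from h import *
rep(('top',),'p5')"
```

```text
t 7.9 p [0.4397 0.1064 0.0254] yaxis deg 87.47 z [ 0.002  0.    -1.   ] F [0.65 0.59 0.66] gap 0.005320314620491774 gf 0.0
tcp jig [-68.   33.8]
orange [326, 175, 5, 27, 97] [[47.0, 73.5], [98.1, 73.5], [98.0, 66.1], [47.0, 66.2]]
orange [364, 177, 5, 25, 90] [[51.1, 0.4], [98.6, -1.1], [98.5, -8.1], [50.9, -6.7]]
green [331, 173, 35, 24, 543] [[55.0, 64.0], [98.7, 64.6], [99.5, 1.4], [55.9, 1.1]]
green [414, 253, 32, 30, 717] [[-97.1, -97.4], [-44.5, -97.4], [-43.4, -155.3], [-96.1, -155.0]]
red [344, 150, 12, 20, 157] [[98.9, 52.2], [132.8, 38.0], [125.3, 21.0], [91.5, 35.3]]
```

Request:
{"api": "step_arm", "payload": {
  "deltas": [
    [[0.03,-0.0014,0,0,0,0,0],[0.03,-0.0014,0,0,0,0,0],[0.03,-0.0014,0,0,0,0,0],[0.03,-0.0014,0,0,0,0,0],[0.03,-0.0014,0,0,0,0,0],[0.03,-0.0014,0,0,0,0,0],[0.03,-0.0014,0,0,0,0,0],[0.03,-0.0014,0,0,0,0,0],[0.03,-0.0014,0,0,0,0,0],[0,0,0,0,0,0,0]]
  ]
}}

```text
t: 8.78
eef_pos: [0.4925, 0.1039, 0.0253]
ee_rot: [0.001, 0.022, 1.0, 0.0]
force: [-0.5, -1.0, -0.0]
finger_gap: -0.003
gripper_force: 0.0
```

Request:
{"api": "step_arm", "payload": {
  "deltas": [
    [[0.01,-0.0004,0,0,0,0,0],[0.01,-0.0004,0,0,0,0,0],[0.01,-0.0004,0,0,0,0,0],[0,0,0,0,0,0,0],[0,0,0,0,0,0,0],[0,0,0,0,0,0,0],[0,0,0,0,0,0,0],[0,0,0,0,0,0,0],[0,0,0,0,0,0,0],[0,0,0,0,0,0,0]]
  ]
}}

```text
t: 9.62
eef_pos: [0.497, 0.1038, 0.0253]
ee_rot: [-0.0, 0.022, 1.0, 0.0]
force: [0.3, 0.8, 0.5]
finger_gap: -0.002
gripper_force: 0.0
```

```bash
python3 -c "
from h import *
rep(('top','scene'),'p6')
t=cv2.imread('pics/p6_top.png')[140:300,270:460];s=cv2.imread('pics/p6_scene.png')[170:330,190:380]
cv2.imwrite('pics/p6.png',np.hstack([cv2.resize(t,(400,337),interpolation=2),cv2.resize(s,(400,337),interpolation=2)]))"
```

```text
t 9.6167 p [0.497  0.1038 0.0253] yaxis deg 87.49 z [-0.  0. -1.] F [0.28 0.76 0.5 ] gap -0.0016349239948396646 gf 0.0
tcp jig [-10.6  33.8]
green [436, 254, 10, 17, 77] [[-44.8, -137.6], [-38.2, -149.3], [-67.0, -165.2], [-73.7, -153.6]]
```

View pics/p6.png

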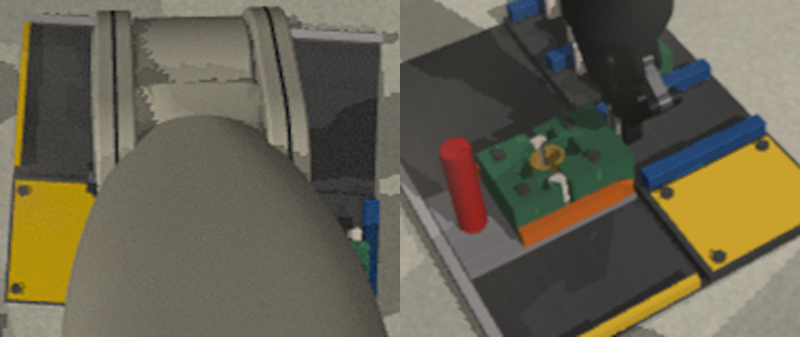

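The scene crop shows the partner in the rails with its tongues entering and only a small gap left. I'll push on gently until the force rises.

Request:
{"api": "step_arm", "payload": {
  "deltas": [
    [[0.005,-0.0002,0,0,0,0,0],[0.005,-0.0002,0,0,0,0,0],[0.005,-0.0002,0,0,0,0,0],[0.005,-0.0002,0,0,0,0,0],[0.005,-0.0002,0,0,0,0,0],[0.005,-0.0002,0,0,0,0,0],[0,0,0,0,0,0,0],[0,0,0,0,0,0,0],[0,0,0,0,0,0,0],[0,0,0,0,0,0,0]]
  ]
}}

```text
t: 10.55
eef_pos: [0.5025, 0.1035, 0.0251]
ee_rot: [-0.001, 0.022, 1.0, -0.0]
force: [-4.8, 0.8, 1.6]
finger_gap: -0.002
gripper_force: 2.5
```

Request:
{"api": "step_arm", "payload": {
  "deltas": [
    [[0.005,-0.0002,0,0,0,0,0],[0.005,-0.0002,0,0,0,0,0],[0,0,0,0,0,0,0],[0,0,0,0,0,0,0],[0,0,0,0,0,0,0],[0,0,0,0,0,0,0],[0,0,0,0,0,0,0],[0,0,0,0,0,0,0],[0,0,0,0,0,0,0],[0,0,0,0,0,0,0]]
  ]
}}

```text
t: 11.38
eef_pos: [0.5031, 0.1031, 0.0248]
ee_rot: [-0.002, 0.022, 1.0, -0.0]
force: [-10.2, -1.5, 3.0]
finger_gap: 0.0
gripper_force: 4.9
```

```bash
python3 -c "
from h import *
rep(('scene',),'p7')
s=cv2.imread('pics/p7_scene.png')[200:310,200:350]
cv2.imwrite('pics/p7.png',cv2.resize(s,(750,550),interpolation=2))"
```

```text
t 11.3833 p [0.5031 0.1031 0.0248] yaxis deg 87.48 z [-0.004 -0.001 -1.   ] F [-10.22  -1.48   2.96] gap 0.0003521864869594767 gf 4.943258790008258
tcp jig [-4.5 33.3]
```

View pics/p7.png

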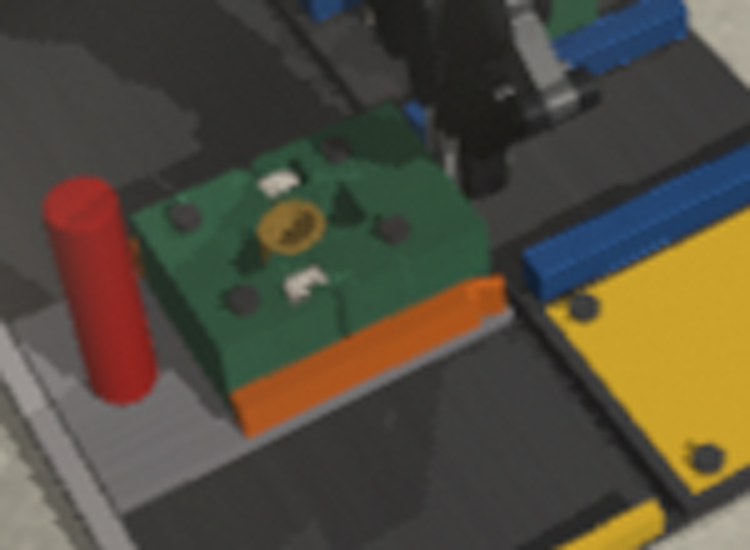

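The crop shows the faces closed: the seam is shut, the bore is a full ring, and the force is at 10 N stall with TCP at jig x = −4.5 as predicted. Backing off, then over to the post.

Request:
{"api": "step_arm", "payload": {
  "deltas": [
    [[-0.03,0.0013,0,0,0,0,0],[-0.05,0.002,0,0,0,0,0],[-0.05,0.002,0,0,0,0,0],[0,0,0,0,0,0,0],[0,0,0.15,0,0,0,0],[0,0,0.15,0,0,0,0.7],[0,0,0.15,0,0,0,0.7],[0,0,0.15,0,0,0,0.7],[0,0,0.15,0,0,0,0.7],[0,0,0.15,0,0,0,0.7]]
  ]
}}

```text
t: 12.27
eef_pos: [0.4789, 0.1045, 0.2072]
ee_rot: [0.001, 0.022, 1.0, -0.0]
force: [1.0, -0.2, 0.1]
finger_gap: 0.697
gripper_force: 0.0
```

Request:
{"api": "step_arm", "payload": {
  "deltas": [
    [[0.09,-0.004,0,0,0,0,0.7],[0.09,-0.004,0,0,0,0,0.7],[0.09,-0.004,0,0,0,0,0.7],[0.09,-0.004,0,0,0,0,0.7],[0.09,-0.004,0,0,0,0,0.7],[0.09,-0.004,0,0,0,0,0.7],[0.09,-0.004,0,0,0,0,0.7],[0.09,-0.004,0,0,0,0,0.7],[0,0,0,0,0,0,0.7],[0,0,0,0,0,0,0.7]]
  ]
}}

```text
t: 13.1
eef_pos: [0.6234, 0.098, 0.2047]
ee_rot: [-0.0, 0.022, 1.0, -0.0]
force: [-0.4, -0.9, -0.1]
finger_gap: 0.703
gripper_force: 0.0
```

```bash
python3 -c "
from h import *
rep(('wrist',),'p8')
w=cv2.cvtColor(cv2.imread('pics/p8_wrist.png'),4)
print([b[:2] for b in blobs(w,'red',60,(0,0,640,480))],[b[:2] for b in blobs(w,'orange',60,(0,0,640,300))],[b[:2] for b in blobs(w,'green',200,(0,0,640,300))])
"
```

```text
t 13.1 p [0.6234 0.098  0.2047] yaxis deg 87.48 z [-0. -0. -1.] F [-0.45 -0.95 -0.11] gap 0.7026267074962219 gf 0.0
tcp jig [115.9  33.5]
[([308, 207, 28, 48, 1074], [321.5, 231.4])] [([274, 90, 10, 105, 701], [277.9, 144.8]), ([359, 90, 11, 106, 788], [364.4, 144.2])] [([111, 0, 73, 53, 2809], [146.5, 21.1]), ([189, 0, 79, 55, 3320], [228.6, 22.8]), ([281, 87, 81, 113, 6800], [321.0, 140.8])]
```

Post centred in the fingers and housing a single closed blob. Regrip.

Request:
{"api": "step_arm", "payload": {
  "deltas": [
    [[0.02,0,-0.08,0,0,0,0.7],[0,0,-0.11,0,0,0,0.7],[0,0,-0.11,0,0,0,0.7],[0,0,-0.11,0,0,0,0.7],[0,0,-0.11,0,0,0,0.7],[0,0,-0.11,0,0,0,0.7],[0,0,-0.11,0,0,0,0.7],[0,0,0,0,0,0,0.7],[0,0,0,0,0,0,0.7],[0,0,0,0,0,0,0]]
  ]
}}

```text
t: 13.98
eef_pos: [0.6274, 0.0983, 0.059]
ee_rot: [0.001, 0.022, 1.0, 0.0]
force: [0.4, 0.4, 0.3]
finger_gap: 0.573
gripper_force: 0.0
```

Request:
{"api": "step_arm", "payload": {
  "deltas": [
    [[0,0,0,0,0,0,0],[0,0,0,0,0,0,0],[0,0,0,0,0,0,0],[0,0,0,0,0,0,0],[0,0,0,0,0,0,0],[0,0,0,0,0,0,0],[0,0,0,0,0,0,0],[0,0,0,0,0,0,0],[0,0,0,0,0,0,0],[0,0,0,0,0,0,0]]
  ]
}}

```text
t: 14.82
eef_pos: [0.6277, 0.0981, 0.0589]
ee_rot: [0.001, 0.022, 1.0, 0.0]
force: [-1.5, 0.4, 7.0]
finger_gap: 0.248
gripper_force: 29.1
```

Sliding 84 mm to +y, then the last few mm gently.

Request:
{"api": "step_arm", "payload": {
  "deltas": [
    [[0.001,0.03,0,0,0,0,0],[0.002,0.05,0,0,0,0,0],[0.002,0.05,0,0,0,0,0],[0.002,0.05,0,0,0,0,0],[0.002,0.05,0,0,0,0,0],[0.002,0.05,0,0,0,0,0],[0.002,0.05,0,0,0,0,0],[0.002,0.05,0,0,0,0,0],[0.001,0.03,0,0,0,0,0],[0.001,0.01,0,0,0,0,0]]
  ]
}}

```text
t: 15.65
eef_pos: [0.6314, 0.183, 0.0589]
ee_rot: [0.002, 0.022, 1.0, 0.0]
force: [-0.5, -1.6, 6.6]
finger_gap: 0.248
gripper_force: 29.5
```

Request:
{"api": "step_arm", "payload": {
  "deltas": [
    [[0,0.005,0,0,0,0,0],[0,0.005,0,0,0,0,0],[0,0.005,0,0,0,0,0],[0,0.005,0,0,0,0,0],[0,0.005,0,0,0,0,0],[0,0.005,0,0,0,0,0],[0,0,0,0,0,0,0],[0,0,0,0,0,0,0],[0,0,0,0,0,0,0],[0,0,0,0,0,0,0]]
  ]
}}

```text
t: 16.48
eef_pos: [0.6316, 0.187, 0.0589]
ee_rot: [0.002, 0.022, 1.0, -0.001]
force: [0.5, -6.4, 5.9]
finger_gap: 0.249
gripper_force: 29.5
```

The force has risen at the expected position, so the shuttle is against the stop. Release and lift.

Request:
{"api": "step_arm", "payload": {
  "deltas": [
    [[0,0,0,0,0,0,0.7],[0,0,0,0,0,0,0.7],[0,0,0,0,0,0,0.7],[0,0,0,0,0,0,0.7],[0,0,0.15,0,0,0,0.7],[0,0,0.15,0,0,0,0.7],[0,0,0.15,0,0,0,0.7],[0,0,0.15,0,0,0,0.7],[0,0,0.15,0,0,0,0.7],[0,0,0,0,0,0,0.7]]
  ]
}}

```text
t: 17.32
eef_pos: [0.6322, 0.1887, 0.2138]
ee_rot: [0.004, 0.022, 1.0, 0.001]
force: [0.0, -1.2, 0.1]
finger_gap: 0.7
gripper_force: 0.0
```

Request:
{"api": "step_arm", "payload": {
  "deltas": [
    [[-0.15,-0.15,0,0,0,0,0.7],[-0.15,-0.15,0,0,0,0,0.7],[-0.15,-0.15,0,0,0,0,0.7],[-0.15,-0.15,0,0,0,0,0.7],[-0.15,-0.15,0,0,0,0,0.7],[-0.15,-0.15,0,0,0,0,0.7],[0,-0.15,0,0,0,0,0.7],[0,-0.15,0,0,0,0,0.7],[0,0,0,0,0,0,0.7],[0,0,0,0,0,0,0.7]]
  ]
}}

```text
t: 18.15
eef_pos: [0.4535, -0.0497, 0.2073]
ee_rot: [0.0, 0.023, 1.0, 0.0]
force: [-0.0, 0.6, -0.0]
finger_gap: 0.698
gripper_force: 0.0
```

```bash
python3 -c "
from h import *
rep(('top','scene'),'p9')
s=cv2.imread('pics/p9_scene.png')[180:400,150:470];t=cv2.imread('pics/p9_top.png')[140:300,230:460]
cv2.imwrite('pics/p9.png',np.hstack([cv2.resize(s,(400,275)),cv2.resize(t,(400,275))]))"
```

```text
t 18.15 p [ 0.4535 -0.0497  0.2073] yaxis deg 87.32 z [ 0.  0. -1.] F [-0.01  0.56 -0.01] gap 0.6975802259149737 gf 0.0
tcp jig [ -47.4 -121.6]
orange [278, 172, 6, 48, 142] [[6.3, 162.9], [98.5, 162.9], [98.5, 156.1], [6.3, 156.2]]
orange [317, 175, 6, 47, 155] [[7.0, 89.5], [97.2, 88.9], [97.1, 81.9], [6.9, 82.5]]
green [282, 170, 36, 52, 1233] [[3.4, 153.0], [99.3, 153.3], [98.9, 90.1], [3.0, 90.4]]
green [368, 243, 36, 31, 820] [[-84.1, -10.9], [-31.0, -11.8], [-31.6, -77.9], [-84.7, -76.6]]
green [408, 252, 38, 31, 895] [[-97.1, -87.9], [-42.6, -88.3], [-41.9, -155.7], [-96.4, -154.9]]
red [296, 147, 11, 20, 117] [[94.3, 129.0], [129.0, 131.3], [130.1, 113.4], [95.3, 111.2]]
```

View pics/p9.png

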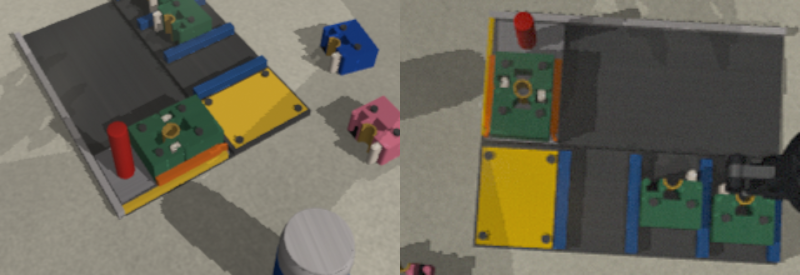

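The pictures show the housing closed at the yellow end, with the rail mid-line at y = 122.6 against a target of 123. The housing measures 96 mm against 92 true, within the usual +4 mm bias for blocks in this view. The other halves have not moved and the robot is clear.

```bash
python3 -c "
from bench import *
print(sign_off())"
```

```text
the job is handed in; nothing more can be done
None
```

The partner half (half_b) was pushed home and the closed housing now stands against the yellow stop with the arm clear; the job was handed in at about 18 s, and sign-off returned no verdict.

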